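Knock the jammed rack adapter out of the sampler rail

TASK

The grey plastic rack adapter is jammed under the steel jaws of the aluminium slide rail. Pick up the white tapping block and, with it, knock the adapter sideways along the rail until it is completely clear of the jaws, in the open bay (do not touch the adapter with the gripper before it is clear); then stand the block back on the bench, lift the adapter out of the rail and stand it upright in the shallow white tray.

Things in the scene. Friction and masses are not known exactly. Their poses are not given: they have to be found in the camera images.
- rail: Fixed aluminium rail, plate 215 x 92 mm, top z 8 mm. Origin on the bench amid the jaws; x runs along it from jaws to bay: the way to knock. Steel jaws at x -25..25, lips (top z 26) over the adapter's foot, 34 mm gap: it cannot be lifted there; a spring shoe in one jaw makes sliding take about 10 N. Open bay to the end stop at x 118 (top z 22); guides top z 16, 64 mm apart. Bare plate at x < -25.
- adapter: Grey plastic upside-down T, 130 g: foot 60 (x) x 48 x 10 mm high, on it a body 50 (x) x 26 mm (y), top at z 55. Origin: centre of the foot's underside, x along the rail's x. Starts on the rail plate within 8 mm of the rail's origin; strike the body's end (25 mm behind its origin) above the jaws. Clear of the jaws beyond rail x 55, meets the stop at x 88. A smaller spare (32 mm high) is not used.
- block: White plastic tapping block, upright, 40 mm (x) by 30 mm (y) by 80 mm high, 120 g, standing loose on the bench. Origin: centre of its underside, z up. Take it across its 30 mm width.
- tray: Shallow white plastic tray fixed on the bench, 150 mm (x) by 120 mm (y) outside, walls 5 mm thick and 22 mm high, inner floor at z = 5 mm. Origin: centre of its underside, z up. Block and tray stand on opposite sides of the rail, either way round.
Not all that is in view belongs to the job. What is shaped like the adapter but purple is not meant. What is shaped like the block but yellow is not meant.

How it is judged (in metres and radians):
On the way, in this order (a step that is already met when the one before it is completed fails the run):
1. the held block presses on the adapter while this is still in the jaws (contact force between the fingers and block above 1 N and contact force between block and adapter above 1 N and x of adapter in the frame of rail below 0.05 m), for 0.05 s.
2. the adapter stands in the rail's bay, completely clear of the jaws (x of adapter in the frame of rail between 0.055 and 0.095 m and z of adapter in the frame of rail below 0.013 m and angle between adapter's own z axis and vertical below 0.2 rad), for 0.1 s.
3. the fingers lift the adapter out of the rail (contact force between the fingers and adapter above 1 N and z of adapter in the frame of rail above 0.03 m), for 0.1 s.
At the end, for the whole second after the job is handed in: The adapter stands on the tray's floor, upright within 10 degrees, inside the walls and at rest; the block stands on the bench itself (not on the rail or in the tray), upright within 10 degrees and at rest (x of adapter in the frame of tray between -0.055 and 0.055 m and y of adapter in the frame of tray between -0.05 and 0.05 m and z of adapter in the frame of tray below 0.009 m and angle between each of adapter, block's own z axis and vertical below 0.17 rad and linear speed of each of adapter, block below 0.02 m/s and height (world z) of block below 0.004 m); the robot touches nothing.
It fails at once if the gripper touches the adapter before it is clear of the jaws (x of adapter in the frame of rail below 0.052 m and z of adapter in the frame of rail below 0.02 m and horizontal distance between adapter and rail below 0.052 m and contact force between any of the fingers, the arm and adapter above 0.5 N).
It also fails if it takes over 72 s, if anything falls off the work surface, if the arm or the gripper's body presses on something with over 40 N, if the wrist force passes 120 N, or if a joint passes its speed limit or range.

ROBOT

A 6-joint arm with a two-finger parallel gripper is mounted at the origin on the work surface. World frame = base frame: x ahead of the robot, y to its left, z up, the work surface at z = 0. Lengths are in m, angles in degrees, forces in N, time in s.
With the tool pointing down it reaches from about 0.35 to 0.875 m from the base axis. Payload 4.2 kg.
Tool frame: the origin (TCP) lies on the centre line of the jaws, within the pads' length; the fingertips stand tip_reach ahead of it and the grasp point (between the pads) is the TCP (tip_reach is the distance from the TCP to the fingertips, in m); z points along the fingers, y is the line along which they close (so a half turn about z gives the same grasp; the last joint's range is limited). The gripper opens to 87 mm and grips with 3 to 60 N. Pads are 19 mm wide; open, the fingers measure 117 mm over their backs; the gripper's body (75 mm by 190 mm) begins 51 mm behind the grasp point.
Start: joints at [89.702, 22.042, 0.453, 0, -68.411, -14.817], TCP at [0.163, 0.603, 0.242] pointing down, gripper open.
Joint ranges: [-179.83, 179.83], [-69.29, 118.12], [-61.27, 80.66], [-181.25, 117.63], [-171.15, -9.14], [-177.46, 177.46]. Speed limits (degrees/s): [159.86, 159.86, 180, 180, 180, 180].

INTERFACE

Orientations are given as a 3x3 rotation matrix whose columns are the frame's x, y, z axes.
In Python, from station import sense, capture, finish_job, tip_reach gives the robot as it stands.
- The arm moves only by the tool arm_command, never from a script. Its argument "deltas" is a list of rows, each a list of 7 numbers: the turn, a rotation vector about the tool's x, y, z in rad, then the shift along the tool's x, y, z in cm, then the closure, from -1 (fully open) to 1 (shut), so that 0 is half open. In form: [[rx, ry, rz, dx, dy, dz, hand], ...]. A call has 1 to 8 rows; each row is the pose to reach, as a shift and turn from the pose commanded when the call began, along the tool's axes at that moment; what a row does not reach only later rows make up. A row lasts 1/12 s, in which the tool goes at most 41.7 mm and 7.16 degrees, less where a joint would pass 70% of its speed; a pose out of reach is approached as far as the arm can. A call with a gripper value outside its range is refused whole. The fingers move at their own pace and stop on an object; the grip force is fixed at half the most. Time passes only in rows, so rows that repeat a pose let the fingers close. It gives the time, the measured TCP pose, the force, the opening and the grip force at its end, in the units of the state.
- sense(): the state, without advancing time (a new reading comes with each control period).
- capture(name): name is "scene" or "top" or "wrist"; returns a dict with "pixels" (420x560x3 uint8, blue, green, red), "fovy" (degrees; the focal length in pixels is half the picture's height over the tangent of half this angle, whatever the lens; pixels are square), "cx", "cy" (the principal point, pixels), "rvec" (rotation vector, rad) and "tvec" (3), from world to camera coordinates, as OpenCV has them. Camera axes: x right, y down, z forward; pixel columns grow to the right and rows downward; lengths in m; the calibration is good to about 2 mm. A picture is of the moment at which its call begins. There is no depth.
- finish_job(): hands the job in; it is judged then, once.
The state is a dict: "time_s": time; "joints": joint angles; "joint_velocities": joint speeds; "effort": joint torques, N m; "tcp_pos": TCP position; "ee_rot": TCP orientation; "wrist_force": force on the tool from outside, world axes, zero at the start; "moment": the same for the moment, N m; "gripper_width": opening from 0.0 (shut) to 1.0 (fully open); "gripper_force": force on a finger pad.
Only numpy, scipy, OpenCV 4.12 (cv2) and the standard library are available. Lean on these libraries where they do the work, as an engineer would, in place of code of your own. Each camera call takes 0.05 s, during which the arm holds its last target. There are 200 camera calls.

## Working session

There is one attempt and no reset: what is moved stays moved. The work goes in short steps, Python scripts to look and compute and a tool call to move; the robot and the scene stay as the last step left them, time stands still between calls to the robot, and variables do not carry over. Pictures are saved under pics/ and viewed, at most 10 in all, crops included, and the job is handed in when it is done.

Besides the shell and the picture viewer there is one more tool, called after "Emit:" by a JSON object that holds its "api" and its "payload". arm_command: Moves the arm, as the interface text tells. Its arguments: {"type":"object","properties":{"deltas":{"type":"array"}},"required":["deltas"]}

```bash
ls; mkdir -p pics
python3 - <<'E'
from station import *
import cv2,pickle,numpy as np
print(tip_reach); s=sense(); print(s)
for n in("scene","top"):
    c=capture(n); cv2.imwrite(f"pics/{n}0.png",c["pixels"]); pickle.dump(c,open(f"{n}0.pkl","wb")); print({k:v for k,v in c.items() if k!="pixels"})
E
```

```text
pics
0.019
{'time_s': 0.0, 'joints': array([ 8.97011883e+01,  2.20888342e+01,  3.81206274e-01, -2.97650243e-02,
       -6.84105112e+01, -1.48176898e+01]), 'joint_velocities': array([-0.0199534 , -0.11374212, -0.03022364, -0.01265299, -0.09489524,
       -0.01455102]), 'effort': array([-1.63915080e-03, -3.90668285e+01,  1.87403512e+01,  4.21963826e+00,
        1.09082865e-02, -2.03741201e-04]), 'tcp_pos': array([0.16280733, 0.60285014, 0.24048759]), 'ee_rot': array([[ 9.65347583e-01, -2.60967049e-01, -4.93798313e-04],
       [-2.60967509e-01, -9.65345388e-01, -2.05932081e-03],
       [ 6.07289517e-05,  2.11682568e-03, -9.99997758e-01]]), 'wrist_force': array([0.04647168, 0.99676933, 0.97852826]), 'moment': array([-0.01405523,  0.02047773, -0.00899603]), 'gripper_force': 0.0, 'gripper_width': 1.0029347369372148}
{'fovy': 43.0879153318566, 'cx': 277.2447260563109, 'cy': 211.90524090632013, 'rvec': array([ 1.64572856,  2.06263534, -0.73009608]), 'tvec': array([ 0.11523899, -0.35892227,  1.46456852])}
{'fovy': 52.357979308446346, 'cx': 273.5056756816873, 'cy': 209.38260665333394, 'rvec': array([ 2.19101565, -2.15088902,  0.05379945]), 'tvec': array([0.00296131, 0.5241918 , 0.94306839])}
```

View pics/scene0.png

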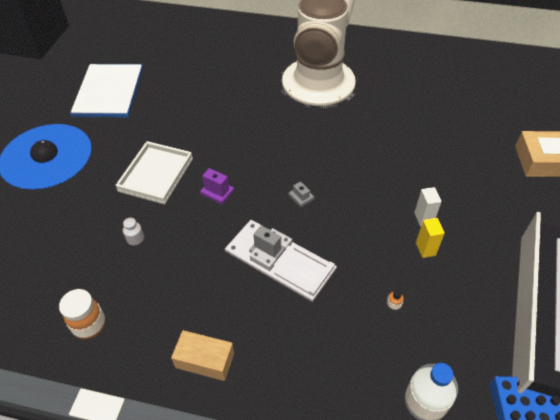

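View pics/top0.png

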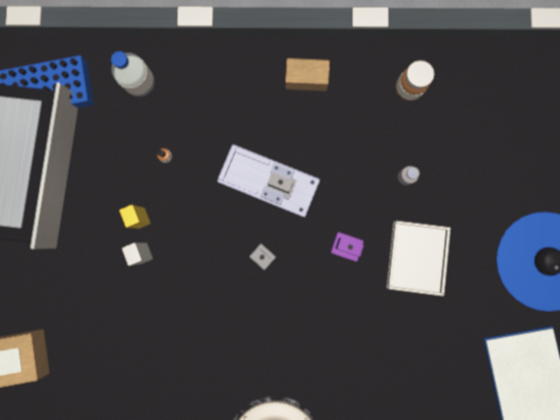

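The top view shows the rail at about (268,181) with the bay to the left, the adapter at (281,182), the white block at (137,254) next to the yellow one at (134,216), and the tray at (419,258). The purple part is at (348,246) and the spare at (262,257). I'll zoom in for corner positions.

```bash
python3 - <<'E'
import cv2,pickle,numpy as np
p=cv2.imread("pics/top0.png")
a=cv2.resize(p[136:226,210:330],None,fx=6,fy=6,interpolation=cv2.INTER_CUBIC)[:, :720]
b=cv2.resize(p[200:270,115:160],None,fx=6,fy=6,interpolation=cv2.INTER_CUBIC)
cv2.imwrite("pics/za.png",a);
t=cv2.resize(p[215:300,380:460],None,fx=5,fy=5,interpolation=cv2.INTER_CUBIC)
H=max(b.shape[0],t.shape[0]); b=cv2.copyMakeBorder(b,0,H-b.shape[0],0,10,0,value=(0,0,255))
cv2.imwrite("pics/zb.png",np.hstack([b,cv2.copyMakeBorder(t,0,H-t.shape[0],0,0,0)]))
E
cat > h.py <<'E'
import cv2,numpy as np
def unproj(c,uv,z):
    f=210/np.tan(np.radians(c["fovy"]/2)); R=cv2.Rodrigues(c["rvec"])[0]; C=-R.T@c["tvec"]
    d=R.T@np.array([(uv[0]-c["cx"])/f,(uv[1]-c["cy"])/f,1]); return C+d*(z-C[2])/d[2]
def proj(c,P):
    f=210/np.tan(np.radians(c["fovy"]/2)); R=cv2.Rodrigues(c["rvec"])[0]
    q=np.atleast_2d(P)@R.T+c["tvec"]; return q[:,:2]/q[:,2:]*f+[c["cx"],c["cy"]]
E
```

```text
(no output)
```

View pics/za.png

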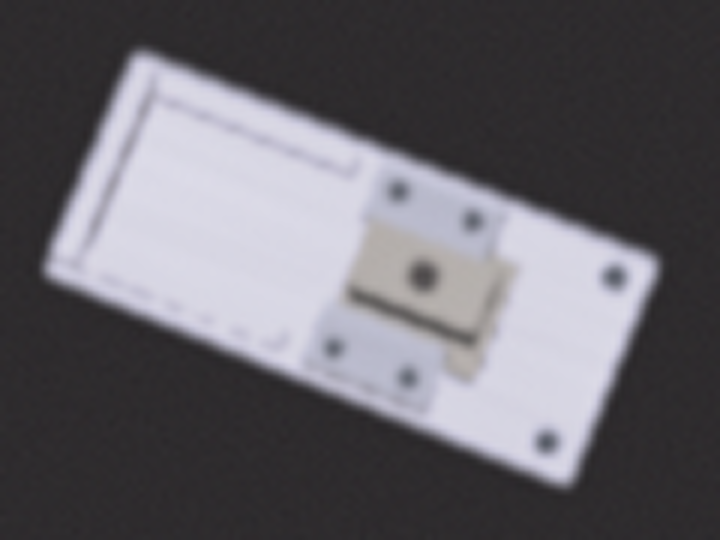

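View pics/zb.png

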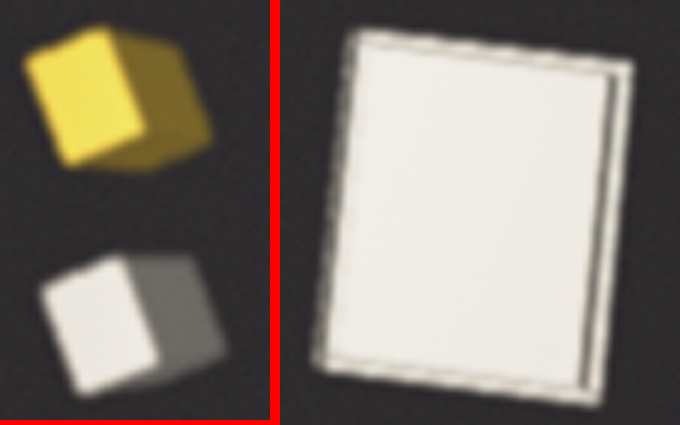

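Run:
```python
import pickle,numpy as np,cv2
from h import *
c=pickle.load(open("top0.pkl","rb"))
def f(pts,k,ox,oy,z): return np.array([unproj(c,((u+.5)/k-.5+ox,(v+.5)/k-.5+oy),z)[:2] for u,v in pts])
def rep(n,P,i,j):
    m=P.mean(0); L=[np.linalg.norm(P[(q+1)%4]-P[q]).round(4) for q in range(4)]
    d=(P[j[0]]+P[j[1]]-P[i[0]]-P[i[1]]); print(n,m.round(4),L,"xdir",np.degrees(np.arctan2(d[1],d[0])).round(1))
J=f([(380,160),(508,208),(430,412),(305,365)],6,210,136,.026); rep("jaws",J,(1,2),(0,3))
A=f([(372,225),(499,270),(472,343),(345,290)],6,210,136,.055); rep("body",A,(1,2),(0,3))
R=np.vstack([f([(142,50)],6,210,136,.022),f([(658,258),(572,487)],6,210,136,.008),f([(45,272)],6,210,136,.022)]); rep("rail",R,(1,2),(0,3))
B=f([(40,290),(125,255),(158,362),(82,397)],6,115,200,.08); rep("block",B,(2,3),(0,1))
Y=f([(24,62),(104,26),(145,130),(68,166)],6,115,200,.08); rep("yellow",Y,(2,3),(0,1))
T=f([(75,28),(353,62),(320,405),(38,368)],5,380,215,.022); rep("tray",T,(2,3),(0,1))
s=pickle.load(open("scene0.pkl","rb"))
print("scene proj block top, jaws", proj(s,np.c_[np.vstack([B]),np.full(4,.08)]).round(0).tolist(), proj(s,[[*A.mean(0),.055]]).round(0))
```

```text
jaws [0.5827 0.0053] [np.float64(0.0515), np.float64(0.0822), np.float64(0.05), np.float64(0.0824)] xdir 70.2
body [ 0.5803 -0.0011] [np.float64(0.0491), np.float64(0.0284), np.float64(0.0501), np.float64(0.0258)] xdir 69.7
rail [0.5913 0.025 ] [np.float64(0.2112), np.float64(0.0935), np.float64(0.2149), np.float64(0.0923)] xdir 69.2
block [0.42   0.3095] [np.float64(0.0324), np.float64(0.0396), np.float64(0.0293), np.float64(0.0407)] xdir 21.9
yellow [0.5009 0.3188] [np.float64(0.0311), np.float64(0.0401), np.float64(0.03), np.float64(0.0406)] xdir 24.7
tray [ 0.4227 -0.3109] [np.float64(0.1232), np.float64(0.1516), np.float64(0.1237), np.float64(0.1512)] xdir -6.2
scene proj block top, jaws [[443.0, 201.0], [428.0, 204.0], [422.0, 189.0], [435.0, 187.0]] [[268. 237.]]
```

```bash
cat >> h.py <<'E'
from scipy.spatial.transform import Rotation as Ro
def goal(s,p,yaw):
    y=np.radians(yaw); x=np.array([np.cos(y),np.sin(y),0]); z=np.array([0,0,-1.]); G=np.c_[x,np.cross(z,x),z]
    R=s["ee_rot"]; return np.r_[Ro.from_matrix(R.T@G).as_rotvec(),R.T@(np.array(p)-s["tcp_pos"])*100].round(3).tolist()
E
python3 -c "
from station import *;from h import *
print(goal(sense(),(.42,.3095,.2),22))"
```

```text
[0.002, 0.001, -0.648, 32.483, 21.607, 4.102]
```

Emit:
{"api": "arm_command", "payload": {"deltas": [[0.002, 0.001, -0.1, 4, 2.7, 0.5, -1], [0.002, 0.001, -0.2, 8, 5.3, 1, -1], [0.002, 0.001, -0.3, 12, 8, 1.5, -1], [0.002, 0.001, -0.4, 16, 10.6, 2, -1], [0.002, 0.001, -0.5, 20, 13.3, 2.5, -1], [0.002, 0.001, -0.6, 24, 16, 3, -1], [0.002, 0.001, -0.648, 28, 18.6, 3.5, -1], [0.002, 0.001, -0.648, 32.5, 21.6, 4.1, -1]]}}

```text
time_s: 0.77
tcp_pos: [0.3823, 0.3523, 0.2066]
ee_rot: [[0.926, 0.377, 0.001], [0.377, -0.926, 0.002], [0.001, -0.001, -1.0]]
wrist_force: [0.4, 0.6, 0.2]
gripper_width: 1.006
gripper_force: 0.0
```

Run:
```python
from station import *;from h import *
import pickle
s=sense(); print(s["joints"].round(1),s["tcp_pos"],s["time_s"],goal(s,(.42,.3095,.2),22))
c=capture("wrist"); cv2.imwrite("pics/w1.png",c["pixels"]); pickle.dump(c,open("w1.pkl","wb"))
print(c["tvec"],proj(c,[[.42,.3095,.08]]))
```

```text
[ 60.6  13.5 -17.3  -0.  -59.1  51.6] [0.38232685 0.35232218 0.20656693] 0.7667 [-0.001, -0.001, 0.002, 1.875, 5.387, 0.651]
[0.18193727 0.45110166 0.47502894] [[345.41923207 190.04922282]]
```

View pics/w1.png

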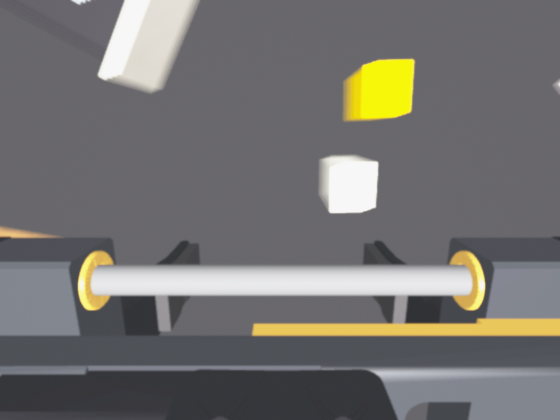

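The wrist view shows the white block's top at about (352,186), against a predicted (345,190), with the yellow block behind it at (385,90). I'll let the arm settle and look again.

Emit:
{"api": "arm_command", "payload": {"deltas": [[0, 0, 0, 0, 0, 0, -1], [0, 0, 0, 0, 0, 0, -1], [0, 0, 0, 0, 0, 0, -1], [0, 0, 0, 0, 0, 0, -1]]}}

```text
time_s: 1.15
tcp_pos: [0.381, 0.3553, 0.2069]
ee_rot: [[0.926, 0.377, 0.001], [0.377, -0.926, 0.002], [0.002, -0.002, -1.0]]
wrist_force: [0.5, -0.6, -0.4]
gripper_width: 1.0
gripper_force: 0.0
```

Run:
```python
from station import *;from h import *
import pickle
s=sense(); print(s["joints"].round(1),s["tcp_pos"],s["time_s"],goal(s,(.42,.3095,.2),22))
c=capture("wrist"); pickle.dump(c,open("w2.pkl","wb"))
p=c["pixels"]; q=proj(c,[[.42,.3095,.08]])[0]; print(q)
u,v=np.clip(q.astype(int),[70,70],[490,350]); cv2.imwrite("pics/w2.png",cv2.resize(p[v-70:v+70,u-70:u+70],None,fx=4,fy=4)); print(u-70,v-70)
```

```text
[ 60.9  13.6 -17.1  -0.  -59.2  51.3] [0.38097916 0.35526994 0.20694682] 1.15 [-0.002, -0.002, 0.002, 1.89, 5.711, 0.688]
[349.21588568 189.87810814]
279 119
```

View pics/w2.png

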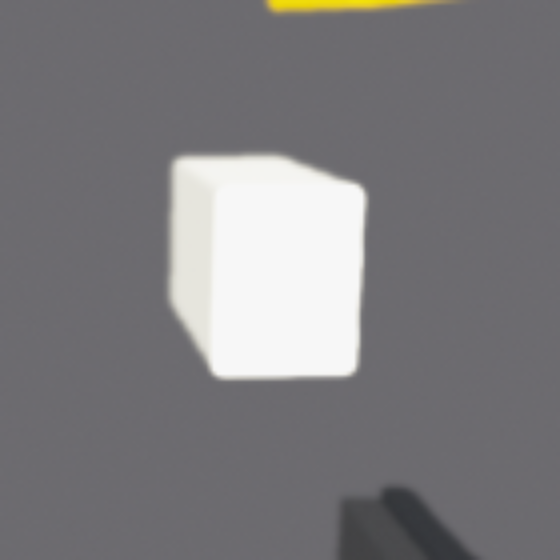

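The zoom puts the block's top centre at about (350.6,189), within 1 mm of the estimate, and its edges are square to the tool. I'll grasp it.

Emit:
{"api": "arm_command", "payload": {"deltas": [[0.002, 0.002, 0, 1, 3, 1, -1], [0.002, 0.002, 0, 1.9, 5.7, 3, -1], [0.002, 0.002, 0, 1.9, 5.7, 5.5, -1], [0.002, 0.002, 0, 1.9, 5.7, 9, -1], [0.002, 0.002, 0, 1.9, 5.7, 12, -1], [0.002, 0.002, 0, 1.9, 5.7, 14.5, -1], [0.002, 0.002, 0, 1.9, 5.7, 15.6, -1], [0.002, 0.002, 0, 1.9, 5.7, 15.6, -1]]}}

```text
time_s: 1.87
tcp_pos: [0.4189, 0.3081, 0.0479]
ee_rot: [[0.927, 0.376, -0.002], [0.376, -0.927, -0.001], [-0.002, -0.0, -1.0]]
wrist_force: [-0.3, -0.9, -0.7]
gripper_width: 1.001
gripper_force: 0.0
```

Emit:
{"api": "arm_command", "payload": {"deltas": [[0, 0, 0, 0, 0, 0, 0.9], [0, 0, 0, 0, 0, 0, 0.9], [0, 0, 0, 0, 0, 0, 0.9], [0, 0, 0, 0, 0, 0, 0.9], [0, 0, 0, 0, 0, 0, 0.9], [0, 0, 0, 0, 0, 0, 0.9], [0, 0, 0, 0, 0, 0, 0.9], [0, 0, 0, 0, 0, 0, 0.9]]}}

```text
time_s: 2.53
tcp_pos: [0.4208, 0.3088, 0.0511]
ee_rot: [[0.927, 0.375, 0.002], [0.375, -0.927, 0.005], [0.004, -0.004, -1.0]]
wrist_force: [-0.1, -0.4, 0.5]
gripper_width: 0.479
gripper_force: 0.0
```

Run:
```python
from station import *;from h import *
s=sense(); print(s["tcp_pos"],s["gripper_width"],s["gripper_force"],s["wrist_force"])
# rail model: origin jaws centre, yaw 69.7
O=np.array([.5827,.0053]);a=np.radians(69.7);x=np.array([np.cos(a),np.sin(a)])
for r in(-.075,-.055,-.045,.025): print(r,goal(s,(*(O+r*x),.083),69.7), O+r*x)
```

```text
[0.42079644 0.30878836 0.05105977] 0.47933689307895394 0.0 [-0.10493237 -0.42361695  0.4761251 ]
-0.075 [-0.002, -0.005, -0.832, -1.398, 39.739, -3.35] [ 0.55667983 -0.06504167]
-0.055 [-0.002, -0.005, -0.832, -0.052, 38.26, -3.339] [ 0.56361854 -0.04628389]
-0.045 [-0.002, -0.005, -0.832, 0.621, 37.52, -3.333] [ 0.5670879 -0.036905 ]
0.025 [-0.002, -0.005, -0.832, 5.333, 32.343, -3.295] [0.59137339 0.02874722]
```

Emit:
{"api": "arm_command", "payload": {"deltas": [[0, 0, 0, 0, 0, 0, 0.9], [0, 0, 0, 0, 0, 0, 0.9], [0, 0, 0, 0, 0, 0, 0.9], [0, 0, 0, 0, 0, 0, 0.9]]}}

```text
time_s: 2.87
tcp_pos: [0.4207, 0.3087, 0.0508]
ee_rot: [[0.927, 0.375, 0.002], [0.375, -0.927, 0.004], [0.003, -0.003, -1.0]]
wrist_force: [0.5, -0.2, 1.3]
gripper_width: 0.343
gripper_force: 30.0
```

Emit:
{"api": "arm_command", "payload": {"deltas": [[0, 0, 0, 0, 0, -1, 0.9], [0, 0, 0, 0, 0, -3, 0.9], [0, 0, 0, 0, 0, -6, 0.9], [0, 0, 0, 0, 0, -10, 0.9], [0, 0, -0.1, 0, 2, -12, 0.9], [0, 0, -0.2, 0, 5, -12, 0.9], [0, 0, -0.3, 0, 8, -12, 0.9], [0, 0, -0.4, 0, 11, -12, 0.9]]}}

```text
time_s: 3.53
tcp_pos: [0.4618, 0.2054, 0.1717]
ee_rot: [[0.704, 0.71, 0.003], [0.71, -0.704, 0.006], [0.007, -0.002, -1.0]]
wrist_force: [0.7, -0.2, -1.4]
gripper_width: 0.342
gripper_force: 30.0
```

Run:
```python
from station import *;from h import *
s=sense(); print(s["tcp_pos"],s["gripper_width"],s["gripper_force"],s["wrist_force"],s["joints"].round(0))
O=np.array([.5827,.0053]);a=np.radians(69.7);x=np.array([np.cos(a),np.sin(a)])
print(goal(s,(*(O-.075*x),.17),69.7))
```

```text
[0.46180893 0.20537543 0.17171355] 0.3419343411257138 29.998971191234887 [ 0.7269018  -0.22180316 -1.36103826] [ 42.  14. -22.  -0. -53.  93.]
[-0.001, -0.007, -0.426, -12.536, 25.771, 0.037]
```

Emit:
{"api": "arm_command", "payload": {"deltas": [[0, -0.005, -0.1, -1.5, 3, 0, 0.9], [0, -0.005, -0.2, -3, 6.5, 0, 0.9], [0, -0.005, -0.3, -4.6, 9.5, 0, 0.9], [0, -0.005, -0.4, -6.2, 12.8, 0, 0.9], [0, -0.005, -0.426, -7.8, 16, 0, 0.9], [0, -0.005, -0.426, -9.4, 19.3, 0, 0.9], [0, -0.005, -0.426, -11, 22.5, 0, 0.9], [0, -0.005, -0.426, -12.5, 25.8, 0, 0.9]]}}

```text
time_s: 4.2
tcp_pos: [0.5554, -0.0665, 0.17]
ee_rot: [[0.353, 0.936, -0.001], [0.936, -0.353, 0.001], [0.0, -0.001, -1.0]]
wrist_force: [0.8, -0.1, -0.3]
gripper_width: 0.343
gripper_force: 30.0
```

Emit:
{"api": "arm_command", "payload": {"deltas": [[0, 0, 0, 0, 0, 0, 0.9], [0, 0, 0, 0, 0, 0, 0.9], [0, 0, 0, 0, 0, 0, 0.9]]}}

```text
time_s: 4.45
tcp_pos: [0.555, -0.0648, 0.1695]
ee_rot: [[0.354, 0.935, -0.001], [0.935, -0.354, 0.001], [0.0, -0.001, -1.0]]
wrist_force: [-0.5, 0.3, -0.6]
gripper_width: 0.344
gripper_force: 30.0
```

```bash
cat > g.py <<'E'
import sys
from station import *;from h import *
s=sense(); print(s["time_s"],s["tcp_pos"],s["gripper_width"],s["gripper_force"],s["wrist_force"],s["joints"].round(0))
O=np.array([.5827,.0053]);a=np.radians(69.7);x=np.array([np.cos(a),np.sin(a)])
print("rail x,y of tcp",(s["tcp_pos"][:2]-O)@np.c_[x,[-x[1],x[0]]])
r,z,yaw=map(float,sys.argv[1:]); print(goal(s,(*(O+r*x),z),yaw))
E
python3 g.py -.07 .083 69.7
```

```text
4.45 [ 0.55504264 -0.06477069  0.16947485] 0.3438535900880627 29.997623381204903 [-0.53461412  0.27935558 -0.61156683] [ 10.  19. -15.  -0. -56. 149.]
rail x,y of tcp [-0.07531385  0.00162951]
[-0.001, -0.0, -0.007, 0.53, 0.171, 8.647]
```

Emit:
{"api": "arm_command", "payload": {"deltas": [[0, 0, -0.007, 0, 0.17, 2, 0.9], [0, 0, -0.007, 0, 0.17, 4.5, 0.9], [0, 0, -0.007, 0, 0.17, 7, 0.9], [0, 0, -0.007, 0, 0.17, 8, 0.9], [0, 0, -0.007, 0, 0.17, 8.6, 0.9], [0, 0, -0.007, 0, 0.17, 8.6, 0.9], [0, 0, -0.007, 0, 0.17, 8.6, 0.9]]}}

```text
time_s: 5.03
tcp_pos: [0.5577, -0.0646, 0.0844]
ee_rot: [[0.345, 0.939, 0.001], [0.939, -0.345, 0.0], [0.001, 0.001, -1.0]]
wrist_force: [-0.4, 0.0, 0.2]
gripper_width: 0.345
gripper_force: 30.0
```

```bash
python3 g.py -.052 .083 69.7
python3 - <<'E'
from station import *
import cv2,pickle
c=capture("scene"); pickle.dump(c,open("s1.pkl","wb")); p=c["pixels"][190:310,200:360]; cv2.imwrite("pics/s1.png",cv2.resize(p,None,fx=5,fy=5))
E
```

```text
5.0333 [ 0.55774715 -0.06464437  0.08437828] 0.34531262416728514 29.997530411928892 [-0.36601669  0.04993809  0.17522714] [ 10.  25. -20.  -0. -45. 150.]
rail x,y of tcp [-0.07425708 -0.00086319]
[0.001, -0.001, 0.002, 2.226, -0.082, 0.139]
```

View pics/s1.png

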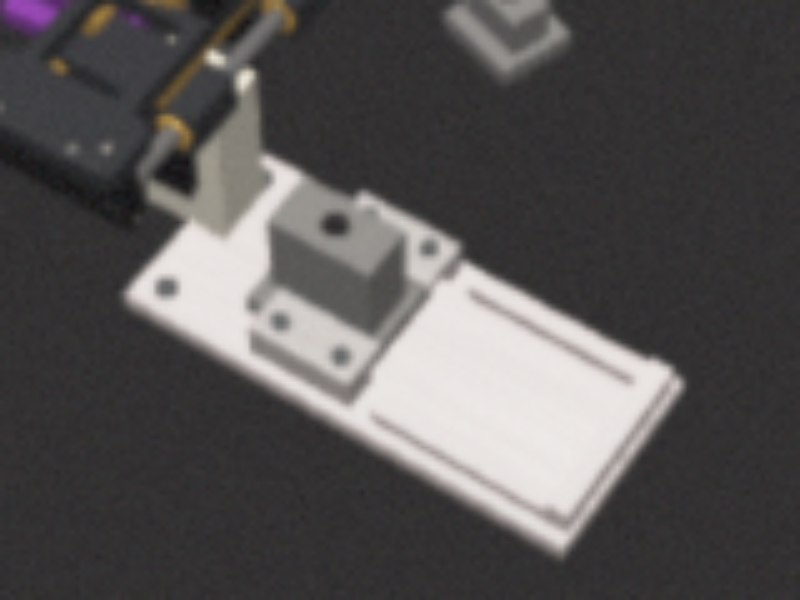

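The crop shows the block held behind the adapter body at about (225,170), aligned with it, and the bay is empty. I'll push along the tool x axis.

Emit:
{"api": "arm_command", "payload": {"deltas": [[0, 0, 0, 1, 0, 0.1, 0.9], [0, 0, 0, 1.7, 0, 0.1, 0.9], [0, 0, 0, 2.2, 0, 0.1, 0.9], [0, 0, 0, 2.7, 0, 0.1, 0.9], [0, 0, 0, 3.2, 0, 0.1, 0.9], [0, 0, 0, 3.7, 0, 0.1, 0.9], [0, 0, 0, 4.2, 0, 0.1, 0.9], [0, 0, 0, 4.7, 0, 0.1, 0.9]]}}

```text
time_s: 5.75
tcp_pos: [0.5729, -0.0227, 0.0832]
ee_rot: [[0.346, 0.938, -0.002], [0.938, -0.346, -0.003], [-0.003, -0.001, -1.0]]
wrist_force: [-0.9, -8.8, 1.7]
gripper_width: 0.342
gripper_force: 30.0
```

```bash
python3 g.py .025 .083 69.7
```

```text
5.75 [ 0.57289018 -0.02265432  0.08315871] 0.34187351284755435 29.997718445956707 [-0.92070017 -8.84568739  1.69650404] [ 14.  26. -18.   0. -46. 146.]
rail x,y of tcp [-0.02962142 -0.00049783]
[-0.001, 0.003, 0.001, 5.462, -0.046, -0.002]
```

Emit:
{"api": "arm_command", "payload": {"deltas": [[0, 0, 0, 0.7, 0, 0, 0.9], [0, 0, 0, 1.4, 0, 0, 0.9], [0, 0, 0, 2.1, 0, 0, 0.9], [0, 0, 0, 2.8, 0, 0, 0.9], [0, 0, 0, 3.5, 0, 0, 0.9], [0, 0, 0, 4.2, 0, 0, 0.9], [0, 0, 0, 4.8, 0, 0, 0.9], [0, 0, 0, 5.3, 0, 0, 0.9]]}}

```text
time_s: 6.42
tcp_pos: [0.5919, 0.0295, 0.0825]
ee_rot: [[0.346, 0.938, -0.001], [0.938, -0.346, 0.001], [0.0, -0.001, -1.0]]
wrist_force: [-0.9, -1.6, 0.9]
gripper_width: 0.343
gripper_force: 30.0
```

Emit:
{"api": "arm_command", "payload": {"deltas": [[0, 0, 0, 0, 0, 0, 0.9], [0, 0, 0, 0, 0, 0, 0.9], [0, 0, 0, 0, 0, 0, 0.9]]}}

```text
time_s: 6.67
tcp_pos: [0.5916, 0.0289, 0.0823]
ee_rot: [[0.346, 0.938, -0.001], [0.938, -0.346, 0.001], [0.0, -0.001, -1.0]]
wrist_force: [0.0, 0.4, -0.6]
gripper_width: 0.342
gripper_force: 30.0
```

```bash
python3 g.py .0 .17 69.7
```

```text
6.6667 [0.59156485 0.02887754 0.08229574] 0.34225193866202286 29.998207655735314 [ 0.03512359  0.44370643 -0.57623362] [ 18.  28. -16.  -0. -47. 141.]
rail x,y of tcp [ 0.02518865 -0.00013436]
[-0.001, -0.0, 0.001, -2.515, -0.024, -8.771]
```

Emit:
{"api": "arm_command", "payload": {"deltas": [[0, 0, 0, -1.5, 0, 0, 0.9], [0, 0, 0, -2.5, 0, -0.5, 0.9], [0, 0, 0, -2.5, 0, -3, 0.9], [0, 0, 0, -2.5, 0, -6, 0.9], [0, 0, 0, -2.5, 0, -8.8, 0.9], [0, 0, 0, -2.5, 0, -8.8, 0.9], [0, 0, 0, -2.5, 0, -8.8, 0.9]]}}

```text
time_s: 7.25
tcp_pos: [0.5835, 0.0043, 0.1727]
ee_rot: [[0.347, 0.938, 0.004], [0.938, -0.347, 0.002], [0.003, 0.003, -1.0]]
wrist_force: [-0.7, 0.2, -2.0]
gripper_width: 0.345
gripper_force: 30.0
```

```bash
python3 g.py 0 .17 69.7
python3 - <<'E'
from station import *;from h import *
print(goal(sense(),(.42,.22,.17),40))
import pickle
c=capture("scene"); pickle.dump(c,open("s2.pkl","wb")); p=c["pixels"][190:310,200:360]; cv2.imwrite("pics/s2.png",cv2.resize(p,None,fx=5,fy=5))
E
```

```text
7.25 [0.58352446 0.0043493  0.17272483] 0.34476908470693485 29.99788637738675 [-0.6980607   0.20223539 -1.99686408] [ 16.  21. -11.  -0. -57. 143.]
rail x,y of tcp [-0.00060562 -0.00110308]
[0.003, -0.003, -0.001, 0.06, -0.111, 0.272]
[0.002, -0.004, 0.518, 14.54, -22.827, 0.252]
```

View pics/s2.png

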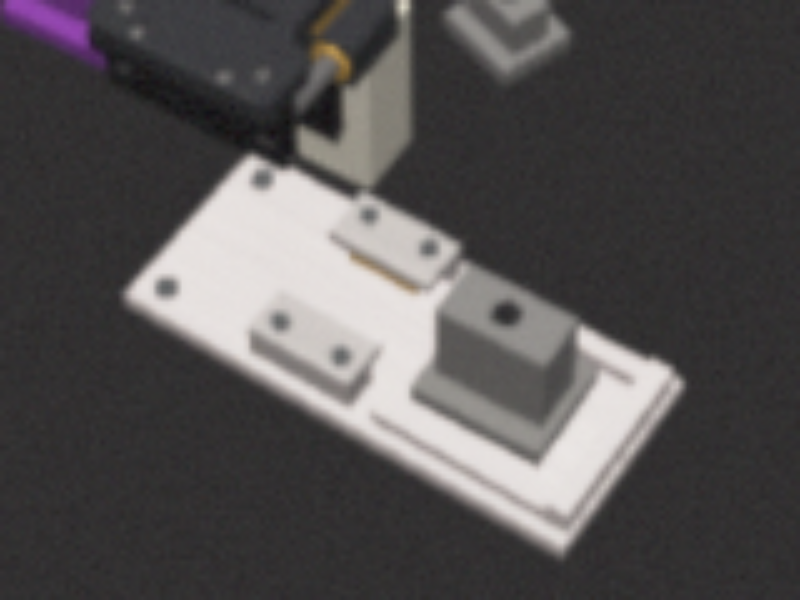

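The adapter is now in the bay, clear of the jaws and upright, with its hole at scene pixel (302,253). I'll carry the block to an open bench spot.

Emit:
{"api": "arm_command", "payload": {"deltas": [[0, 0, 0.1, 2.1, -3.3, 0, 0.9], [0, 0, 0.2, 4.2, -6.6, 0, 0.9], [0, 0, 0.3, 6.3, -9.9, 0, 0.9], [0, 0, 0.4, 8.4, -13.2, 0, 0.9], [0, 0, 0.5, 10.5, -16.4, 0, 0.9], [0.002, -0.004, 0.518, 12.6, -19.7, 0, 0.9], [0.002, -0.004, 0.518, 14.5, -22.8, 0.2, 0.9], [0.002, -0.004, 0.518, 14.5, -22.8, 0.2, 0.9]]}}

```text
time_s: 7.97
tcp_pos: [0.4157, 0.2225, 0.1672]
ee_rot: [[0.762, 0.648, -0.007], [0.648, -0.762, -0.003], [-0.008, -0.003, -1.0]]
wrist_force: [0.3, -0.5, -0.9]
gripper_width: 0.344
gripper_force: 30.0
```

Emit:
{"api": "arm_command", "payload": {"deltas": [[0, 0, 0, 0, 0, 2, 0.9], [0, 0, 0, 0, 0, 5, 0.9], [0, 0, 0, 0, 0, 8, 0.9], [0, 0, 0, 0, 0, 10, 0.9], [0, 0, 0, 0, 0, 11, 0.9], [0, 0, 0, 0, 0, 11, 0.9], [0, 0, 0, 0, 0, 11, 0.9], [0, 0, 0, 0, 0, 11, 0.9]]}}

```text
time_s: 8.63
tcp_pos: [0.4191, 0.2197, 0.0588]
ee_rot: [[0.765, 0.643, -0.004], [0.643, -0.765, -0.002], [-0.004, -0.002, -1.0]]
wrist_force: [-1.1, -0.2, -1.2]
gripper_width: 0.344
gripper_force: 30.0
```

Run:
```python
from station import *;from h import *
s=sense();print(s["tcp_pos"],s["ee_rot"].round(3),goal(s,(.42,.22,.051),40),s["wrist_force"])
import pickle
c=capture("scene"); print(unproj(c,(301.6,252.6),.055),unproj(c,(301.6,252.6),.063))
```

```text
[0.41907627 0.21972211 0.05881306] [[ 0.765  0.643 -0.004]
 [ 0.643 -0.765 -0.002]
 [-0.004 -0.002 -1.   ]] [-0.002, 0.004, 0.001, 0.092, 0.039, 0.781] [-1.14936774 -0.19666154 -1.22107076]
[0.60305526 0.07149    0.055     ] [0.60840184 0.07237459 0.063     ]
```

Emit:
{"api": "arm_command", "payload": {"deltas": [[0, 0.004, 0, 0, 0, 0.4, 0.9], [0, 0.004, 0, 0, 0, 0.6, 0.9], [0, 0.004, 0, 0, 0, 0.7, 0.9], [0, 0.004, 0, 0, 0, 0.75, 0.9], [0, 0.004, 0, 0, 0, 0.8, 0.9], [0, 0.004, 0, 0, 0, 0.8, 0.9]]}}

```text
time_s: 9.18
tcp_pos: [0.4188, 0.2199, 0.0509]
ee_rot: [[0.765, 0.644, -0.001], [0.644, -0.765, 0.001], [-0.0, -0.002, -1.0]]
wrist_force: [0.5, 0.5, 2.0]
gripper_width: 0.344
gripper_force: 30.0
```

Emit:
{"api": "arm_command", "payload": {"deltas": [[0, 0, 0, 0, 0, 0, 0], [0, 0, 0, 0, 0, 0, -0.2], [0, 0, 0, 0, 0, 0, -0.5], [0, 0, 0, 0, 0, 0, -1], [0, 0, 0, 0, 0, 0, -1], [0, 0, 0, 0, 0, 0, -1], [0, 0, 0, 0, 0, 0, -1], [0, 0, 0, 0, 0, 0, -1]]}}

```text
time_s: 9.85
tcp_pos: [0.4188, 0.2199, 0.0506]
ee_rot: [[0.765, 0.644, -0.002], [0.644, -0.765, 0.001], [-0.001, -0.002, -1.0]]
wrist_force: [-0.4, 0.3, -0.2]
gripper_width: 0.864
gripper_force: 0.0
```

Emit:
{"api": "arm_command", "payload": {"deltas": [[0, 0, 0, 0, 0, -1, -1], [0, 0, 0, 0, 0, -3, -1], [0, 0, 0, 0, 0, -6, -1], [0, 0, 0, 0, 0, -9, -1], [0, 0, 0, 0, 0, -13, -1], [0, 0, 0, 0, 0, -15, -1], [0, 0, 0, 0, 0, -15, -1], [0, 0, 0, 0, 0, -15, -1]]}}

```text
time_s: 10.52
tcp_pos: [0.4192, 0.2201, 0.2018]
ee_rot: [[0.765, 0.643, 0.0], [0.643, -0.765, 0.004], [0.003, -0.002, -1.0]]
wrist_force: [-0.0, -0.3, -0.6]
gripper_width: 0.999
gripper_force: 0.0
```

```bash
python3 g.py .07 .17 69.7;python3 g.py .07 .17 -110.3
```

```text
10.5167 [0.41920838 0.22010051 0.20177984] 0.9987310296700305 0.0 [-0.00452953 -0.26128382 -0.62649577] [ 47.   9. -24.  -0. -57.  83.]
rail x,y of tcp [0.14473795 0.22785894]
[-0.002, -0.003, -0.518, 4.769, 23.507, 3.132]
10.5167 [0.41920838 0.22010051 0.20177984] 0.9987310296700305 0.0 [-0.00452953 -0.26128382 -0.62649577] [ 47.   9. -24.  -0. -57.  83.]
rail x,y of tcp [0.14473795 0.22785894]
[-0.004, 0.002, 2.624, 4.769, 23.507, 3.132]
```

Emit:
{"api": "arm_command", "payload": {"deltas": [[0, 0, -0.1, 0.7, 3.3, 0, -1], [0, 0, -0.2, 1.4, 6.6, 0, -1], [0, 0, -0.3, 2.1, 9.9, 0, -1], [0, 0, -0.4, 2.8, 13.2, 0.5, -1], [0, 0, -0.5, 3.5, 16.5, 1, -1], [0, 0, -0.518, 4.1, 19.8, 1.5, -1], [0, 0, -0.518, 4.8, 23.5, 2, -1], [0, 0, -0.518, 4.8, 23.5, 2.5, -1]]}}

```text
time_s: 11.18
tcp_pos: [0.6099, 0.067, 0.1718]
ee_rot: [[0.351, 0.936, -0.004], [0.936, -0.351, -0.001], [-0.002, -0.003, -1.0]]
wrist_force: [0.4, 1.3, 0.1]
gripper_width: 0.997
gripper_force: 0.0
```

Emit:
{"api": "arm_command", "payload": {"deltas": [[0, 0, 0, 0, 0, 0, -1], [0, 0, 0, 0, 0, 0, -1], [0, 0, 0, 0, 0, 0, -1]]}}

```text
time_s: 11.43
tcp_pos: [0.6059, 0.0713, 0.1745]
ee_rot: [[0.345, 0.938, -0.003], [0.938, -0.345, 0.0], [-0.001, -0.003, -1.0]]
wrist_force: [-0.0, 0.4, 1.7]
gripper_width: 1.004
gripper_force: 0.0
```

```bash
python3 g.py .07 .045 69.7
python3 - <<'E'
from station import *;from h import *
c=capture("wrist"); cv2.imwrite("pics/w3.png",c["pixels"]); 
import pickle;pickle.dump(c,open("w3.pkl","wb"))
O=np.array([.5827,.0053]);a=np.radians(69.7);x=np.array([np.cos(a),np.sin(a)]);y=np.array([-x[1],x[0]])
print(proj(c,[[*(O+(.07+i)*x+j*y),z] for z in(.055,.063) for i,j in((-.025,-.013),(.025,-.013),(.025,.013),(-.025,.013))]).round(0).tolist())
E
```

```text
11.4333 [0.60594861 0.07130505 0.1745348 ] 1.0042608108163054 0.0 [-0.01187167  0.35895322  1.67630933] [ 22.  24.  -7.  -0. -59. 138.]
rail x,y of tcp [0.06997118 0.00109489]
[-0.003, 0.001, 0.002, 0.011, 0.151, 12.953]
[[298.0, 242.0], [299.0, 184.0], [267.0, 184.0], [267.0, 242.0], [298.0, 245.0], [299.0, 185.0], [266.0, 185.0], [267.0, 245.0]]
```

View pics/w3.png

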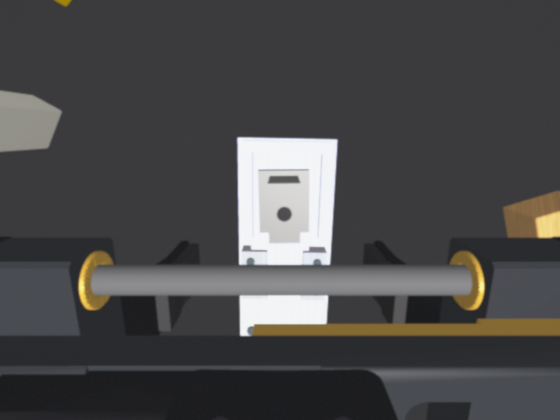

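The hole is at (284,214), within 1 px of the prediction. I'll descend and grip the adapter.

Emit:
{"api": "arm_command", "payload": {"deltas": [[0, 0, 0, 0, 0.15, 2, -1], [0, 0, 0, 0, 0.15, 5, -1], [0, 0, 0, 0, 0.15, 8, -1], [0, 0, 0, 0, 0.15, 10.5, -1], [0, 0, 0, 0, 0.15, 12, -1], [0, 0, 0, 0, 0.15, 12.7, -1], [0, 0, 0, 0, 0.15, 12.9, -1], [0, 0, 0, 0, 0.15, 12.9, -1]]}}

```text
time_s: 12.15
tcp_pos: [0.6083, 0.0711, 0.0468]
ee_rot: [[0.345, 0.939, -0.001], [0.939, -0.345, 0.001], [0.001, -0.001, -1.0]]
wrist_force: [1.0, 0.9, 0.6]
gripper_width: 1.001
gripper_force: 0.0
```

Emit:
{"api": "arm_command", "payload": {"deltas": [[0, 0, 0, 0, 0, 0, 1], [0, 0, 0, 0, 0, 0, 1], [0, 0, 0, 0, 0, 0, 1], [0, 0, 0, 0, 0, 0, 1], [0, 0, 0, 0, 0, 0, 1], [0, 0, 0, 0, 0, 0, 1], [0, 0, 0, 0, 0, 0, 1], [0, 0, 0, 0, 0, 0, 1]]}}

```text
time_s: 12.82
tcp_pos: [0.6082, 0.0704, 0.0462]
ee_rot: [[0.346, 0.938, -0.002], [0.938, -0.346, 0.001], [0.0, -0.002, -1.0]]
wrist_force: [-0.0, -0.2, 0.1]
gripper_width: 0.48
gripper_force: 0.0
```

Emit:
{"api": "arm_command", "payload": {"deltas": [[0, 0, 0, 0, 0, 0, 1], [0, 0, 0, 0, 0, 0, 1], [0, 0, 0, 0, 0, 0, 1], [0, 0, 0, 0, 0, 0, 1], [0, 0, 0, 0, 0, 0, 1], [0, 0, 0, 0, 0, 0, 1]]}}

```text
time_s: 13.32
tcp_pos: [0.6081, 0.0704, 0.0461]
ee_rot: [[0.346, 0.938, -0.002], [0.938, -0.346, 0.001], [0.0, -0.002, -1.0]]
wrist_force: [0.4, 0.2, 0.1]
gripper_width: 0.295
gripper_force: 30.0
```

Emit:
{"api": "arm_command", "payload": {"deltas": [[0, 0, 0, 0, 0, -1, 1], [0, 0, 0, 0, 0, -3, 1], [0, 0, 0, 0, 0, -6, 1], [0, 0, 0, 0, 0, -9, 1], [0, 0, 0, 0, 0, -12, 1], [0, 0, 0, 0, 0, -13, 1], [0, 0, 0, 0, 0, -13, 1], [0, 0, 0, 0, 0, -13, 1]]}}

```text
time_s: 13.98
tcp_pos: [0.6076, 0.0703, 0.1757]
ee_rot: [[0.347, 0.938, -0.002], [0.938, -0.347, 0.002], [0.001, -0.003, -1.0]]
wrist_force: [-0.7, 0.1, -2.6]
gripper_width: 0.293
gripper_force: 30.0
```

Run:
```python
from station import *;from h import *
s=sense();print(s["tcp_pos"],s["gripper_width"],s["gripper_force"],goal(s,(.4227,-.3109,.17),-6))
```

```text
[0.60761799 0.07028279 0.17569957] 0.29346609211388736 29.955393369309604 [-0.003, 0.001, 1.321, -42.166, -4.122, 0.551]
```

Emit:
{"api": "arm_command", "payload": {"deltas": [[0, 0, 0.1, -2.5, -0.25, 0, 1], [0, 0, 0.2, -5.5, -0.5, 0, 1], [0, 0, 0.3, -9, -0.9, 0, 1], [0, 0, 0.4, -12.5, -1.2, 0, 1], [0, 0, 0.5, -16, -1.6, 0, 1], [0, 0, 0.6, -19, -1.9, 0, 1], [0, 0, 0.7, -22, -2.2, 0, 1], [0, 0, 0.8, -25, -2.5, 0, 1]]}}

```text
time_s: 14.65
tcp_pos: [0.4958, -0.1566, 0.1735]
ee_rot: [[0.916, 0.4, -0.007], [0.4, -0.916, 0.002], [-0.006, -0.004, -1.0]]
wrist_force: [0.1, -0.1, -2.2]
gripper_width: 0.298
gripper_force: 30.0
```

Run:
```python
from station import *;from h import *
s=sense();print(s["tcp_pos"],s["gripper_width"],s["joints"].round(),goal(s,(.4227,-.3109,.17),-6))
```

```text
[ 0.49575967 -0.15663303  0.17346593] 0.29784475563090956 [  0.  16. -20.  -0. -55. 113.] [-0.003, 0.007, 0.517, -12.868, 11.214, 0.373]
```

Emit:
{"api": "arm_command", "payload": {"deltas": [[0, 0, 0.1, -2.5, 2.2, 0, 1], [0, 0, 0.2, -5, 4.4, 0, 1], [0, 0, 0.3, -7.5, 6.6, 0, 1], [0, 0, 0.4, -10, 8.8, 0, 1], [0, 0.005, 0.5, -12, 10.5, 0, 1], [-0.003, 0.005, 0.517, -12.9, 11.2, 0, 1], [-0.003, 0.005, 0.517, -12.9, 11.2, 0, 1], [-0.003, 0.005, 0.517, -12.9, 11.2, 0, 1]]}}

```text
time_s: 15.32
tcp_pos: [0.4247, -0.31, 0.1743]
ee_rot: [[0.995, -0.1, 0.001], [-0.1, -0.995, 0.0], [0.001, -0.001, -1.0]]
wrist_force: [0.8, 0.5, -2.3]
gripper_width: 0.294
gripper_force: 30.0
```

Run:
```python
from station import *;from h import *
s=sense();print(s["tcp_pos"],s["gripper_width"],s["wrist_force"],goal(s,(.4227,-.3109,.044),-6))
```

```text
[ 0.42474126 -0.30998267  0.17433615] 0.2943515539046575 [ 0.7806679   0.45490244 -2.27760952] [-0.001, -0.001, 0.005, -0.201, 0.118, 13.033]
```

Emit:
{"api": "arm_command", "payload": {"deltas": [[0, 0, 0, -0.2, 0.1, 2, 1], [0, 0, 0, -0.2, 0.1, 5, 1], [0, 0, 0, -0.2, 0.1, 8, 1], [0, 0, 0, -0.2, 0.1, 10.5, 1], [0, 0, 0, -0.2, 0.1, 12, 1], [0, 0, 0, -0.2, 0.1, 12.5, 1], [0, 0, 0, -0.2, 0.1, 12.5, 1], [0, 0, 0, -0.2, 0.1, 12.5, 1]]}}

```text
time_s: 15.98
tcp_pos: [0.4251, -0.3108, 0.0514]
ee_rot: [[0.995, -0.098, 0.004], [-0.098, -0.995, -0.002], [0.004, 0.001, -1.0]]
wrist_force: [0.9, -0.6, -1.7]
gripper_width: 0.296
gripper_force: 30.0
```

Emit:
{"api": "arm_command", "payload": {"deltas": [[0, 0, 0, 0, 0, 0.2, 1], [0, 0, 0, 0, 0, 0.4, 1], [0, 0, 0, 0, 0, 0.5, 1], [0, 0, 0, 0, 0, 0.6, 1], [0, 0, 0, 0, 0, 0.6, 1]]}}

```text
time_s: 16.4
tcp_pos: [0.4242, -0.3113, 0.0453]
ee_rot: [[0.995, -0.1, 0.004], [-0.1, -0.995, -0.001], [0.004, 0.001, -1.0]]
wrist_force: [-0.4, 1.0, -1.5]
gripper_width: 0.298
gripper_force: 30.0
```

Emit:
{"api": "arm_command", "payload": {"deltas": [[0, 0, 0, 0, 0, 0.1, 1], [0, 0, 0, 0, 0, 0.2, 1], [0, 0, 0, 0, 0, 0.2, 1], [0, 0, 0, 0, 0, 0.2, 1]]}}

```text
time_s: 16.73
tcp_pos: [0.4243, -0.3113, 0.0432]
ee_rot: [[0.995, -0.1, 0.004], [-0.1, -0.995, -0.001], [0.004, 0.001, -1.0]]
wrist_force: [0.6, -0.3, -1.5]
gripper_width: 0.295
gripper_force: 30.0
```

Emit:
{"api": "arm_command", "payload": {"deltas": [[0, 0, 0, 0, 0, 0.05, 1], [0, 0, 0, 0, 0, 0.1, 1], [0, 0, 0, 0, 0, 0.1, 1]]}}

```text
time_s: 16.98
tcp_pos: [0.4244, -0.3114, 0.043]
ee_rot: [[0.995, -0.099, 0.004], [-0.099, -0.995, -0.002], [0.004, 0.001, -1.0]]
wrist_force: [-2.0, 1.3, 5.6]
gripper_width: 0.296
gripper_force: 30.0
```

The adapter is on the tray floor, with the wrist force up from -1.5 to 5.6 N. I'll release it, opening the fingers only part-way, and retreat.

Emit:
{"api": "arm_command", "payload": {"deltas": [[0, 0, 0, 0, 0, 0, 0.2], [0, 0, 0, 0, 0, 0, 0.1], [0, 0, 0, 0, 0, 0, 0], [0, 0, 0, 0, 0, 0, 0], [0, 0, 0, 0, 0, 0, 0], [0, 0, 0, 0, 0, 0, 0], [0, 0, 0, 0, 0, 0, 0], [0, 0, 0, 0, 0, 0, 0]]}}

```text
time_s: 17.65
tcp_pos: [0.4242, -0.3112, 0.042]
ee_rot: [[0.995, -0.1, 0.004], [-0.1, -0.995, -0.001], [0.004, 0.001, -1.0]]
wrist_force: [-0.5, -1.0, -1.2]
gripper_width: 0.499
gripper_force: 0.0
```

Emit:
{"api": "arm_command", "payload": {"deltas": [[0, 0, 0, 0, 0, -1, 0], [0, 0, 0, 0, 0, -3, 0], [0, 0, 0, 0, 0, -6, 0], [0, 0, 0, 0, 0, -9, 0], [0, 0, 0, 0, 0, -12, 0], [0, 0, 0, 0, 0, -15, 0], [0, 0, 0, 0, 0, -15, 0], [0, 0, 0, 0, 0, -15, 0]]}}

```text
time_s: 18.32
tcp_pos: [0.4246, -0.3114, 0.1949]
ee_rot: [[0.995, -0.1, 0.009], [-0.1, -0.995, -0.003], [0.01, 0.002, -1.0]]
wrist_force: [-0.4, 0.2, -0.2]
gripper_width: 0.498
gripper_force: 0.0
```

Run:
```python
from station import *;from h import *
c=capture("scene"); print(sense()["gripper_width"]); cv2.imwrite("pics/s3.png",c["pixels"])
```

```text
0.5068023634471465
```

View pics/s3.png

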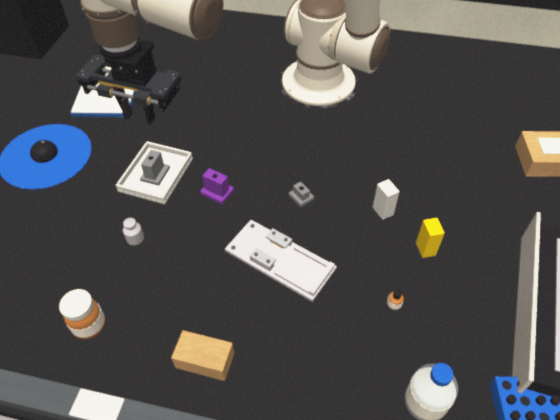

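The adapter stands upright in the tray at (153,167), the block stands on the bench at (386,200), and the gripper is clear of both. I'll hand the job in.

```bash
python3 -c "
from station import *
print(finish_job())"
```

```text
the job is handed in; nothing more can be done
None
```

I handed the job in at about 18 s of the 72 s limit: in the last picture the adapter stands upright in the tray, the block stands on the bench and the gripper is clear of both; `finish_job()` returned no verdict.

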